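# Put the red tea caddy away in the roll-top cupboard

## Robot

A 6-joint arm with a two-finger parallel gripper is mounted at the origin on the work surface. World frame = base frame: x ahead of the robot, y to its left, z up, the work surface at z = 0. Lengths are in m, angles in rad, forces in N, time in s.
With the tool pointing down it reaches from about 0.4 to 0.825 m from the base axis. Payload 7 kg.
Tool frame: the origin (TCP) lies midway between the tips of the shut fingers; the grasp point (between the pads) lies arm.hold_point_z behind it (arm.hold_point_z is the distance from the TCP to the grasp point, in m); z points along the fingers, y is the line along which they close (so a half turn about z gives the same grasp; the last joint's range is limited). The gripper opens to 88 mm and grips with 3 to 60 N. Pads are 19 mm wide; open, the fingers measure 130 mm over their backs; the gripper's body (78 mm by 193 mm) begins 47 mm behind the grasp point.
Start: joints at [1.389, 0.359, 0.012, 0, -1.224, -0.288], TCP at [0.306, 0.602, 0.227] pointing down, gripper open.
Joint ranges: [-3.07, 3.07], [-1.43, 2.12], [-1.02, 1.25], [-3.03, 1.67], [-3.05, -0], [-3.03, 3.03]. Speed limits (rad/s): [2.39, 2.39, 3.01, 3.14, 3.14, 3.14].

## Interface

Orientations are given as [roll, pitch, yaw] about the fixed x, y, z axes, in that order (R = Rz(yaw) Ry(pitch) Rx(roll)).
In Python, from station import arm gives the robot as it stands.
- The arm moves only by the shell command python3 -m crank 'ROWS' [OPENING] [FORCE]. ROWS is JSON, a list that holds one entry, the list of rows, each a list of 4 numbers: the shift along the tool's x, y, z in units of 25 mm (1.0 is 25 mm), then the turn about the tool's z in units of 5 degrees (1.0 is 5 degrees). A call has 1 to 12 rows; each row is the pose to reach, as a shift and turn from the pose commanded when the call began, along the tool's axes at that moment; what a row does not reach only later rows make up. A row lasts 1/8 s, in which the tool goes at most 62.5 mm and 10.7 degrees, less where a joint would pass 70% of its speed; a pose out of reach is approached as far as the arm can. A call with a gripper value outside its range is refused whole. OPENING is the closure, from 0 (fully open) to 1 (shut), set as the call begins (- or left out, the last holds). The fingers move at their own pace and stop on an object; FORCE is the grip in N (left out, the last holds). Time passes only in rows, so rows that repeat a pose let the fingers close. It gives the time, the measured TCP pose, the force, the opening and the grip force at its end, in the units of the state.
- arm.get_state(): the state, without advancing time (a new reading comes with each control period).
- arm.grab_frame(name): name is "scene" or "top"; returns (picture, depth): 384x512x3 uint8, red, green, blue; 384x512 float32, m along the optical axis (not along the pixel's ray), 0 where there is no reading.
- arm.get_calibration(name): a dict with "mtx" (3x3 intrinsics, pixels), "k1" (the pictures are not rectified: a ray, as slopes to the right and down, at radius r is drawn at 1 + k1 r^2 times it, then the intrinsics apply), "R" (3x3) and "t" (3): a world point X has camera coordinates R X + t. Camera axes: x right, y down, z forward; pixel columns grow to the right and rows downward; lengths in m; the calibration is good to about 2 mm. A picture is of the moment at which its call begins. get_calibration takes no time and is no camera call.
- arm.job_done(): hands the job in; it is judged then, once.
Trained networks look in the newest picture that a camera, given by its name, has taken for a name from the list of things; names that differ only in an ending like _2 or _b are one class to them, and where a whole thing is asked for, a point or a joint stands for the part that bears it (a point fixed in the world has none). Each returns a list of dicts, best first, with "score" (0 to 1); they miss things now and then, are a little off and sometimes report something else, mostly with a low value. They report only what shows in the picture. A call takes as long as a camera call. They do not tell look-alikes from the thing itself.
- arm.recognise(thing, camera): "extent" ([left, top, width, height] in pixels, round what is visible of it).
- arm.trace(thing, camera): "mask" (384x512 bool, what is visible of it) and "extent" ([left, top, width, height] in pixels, round what is visible of it).
The state is a dict: "t": time; "q": joint angles; "qd": joint speeds; "joint_efforts": joint torques, N m; "eef_pos": TCP position; "ee_rot": TCP orientation; "force": force on the tool from outside, world axes, zero at the start; "moment": the same for the moment, N m; "width": finger opening in m; "gripper_force": force on a finger pad.
Only numpy, scipy, OpenCV 4.12 (cv2) and the standard library are available. Lean on these libraries where they do the work, as an engineer would, in place of code of your own. Each camera call takes 0.05 s, during which the arm holds its last target. There are 200 camera calls.

## Task

Put the red tea caddy away: stand it upright on the floor of the roll-top cupboard, setting it down rather than dropping it, then roll the slatted tambour door fully shut.

Things in the scene. Friction and masses are not known exactly. Their poses are not given: they have to be found in the camera images.
- cupboard: Fixed sage half-drum cupboard, 400 mm deep (x), 310 wide (y), 250 high. Origin: centre of its underside; -x is its front. Drum axis along y, 50 mm above the origin. Inner floor 15 mm above the table, inside width 286. Front apron 78 high, 181 to 195 mm ahead (-x) of the origin; fixed hood from 50 mm behind it. Door open, a thing enters from above: good spot 100 mm ahead of the origin, mid-width.
- tambour (a joint): The door: 11 wooden slats (the leading one darker), outer radius 180 mm, turning as one about the drum axis. 0 = fully shut (leading edge on the apron), 1.396 rad = fully rolled back (leading edge straight above the axis). Starts rolled back, 1.22 to 1.396. Stays where left; moving it takes about 4 N at the knob, its weight adding or taking up to 3 N.
- knob (a point): Centre of the head of the door's brass knob, mid-width: head 30 mm across, 20 thick, on a 16 mm stem pointing straight out from the drum axis. It lies 213 mm from the axis, 33 mm clear of the slats, at 0.314 rad + the joint value above the cupboard's front horizontal. Can be pinched from above across the cupboard's y and led round the arc with the fingers kept vertical.
- red_caddy_center (a point): Centre (half-way up) of the red tea caddy: a closed upright metal cylinder with a thin brass band, 52 mm in diameter, 90 mm high, about 0.18 kg, loose on the table. A green and a blue caddy of the same size stand near it in no fixed order, and a red bowl elsewhere: these are bystanders.
Mind the look-alikes: they are no part of the job. Of the things shaped like the part that bears red_caddy_center, the red one is meant.

How it is judged:
By the outcome, as a careful person would: the job done as asked, in the order asked, and still so for the second after the job is handed in, with the robot touching nothing.
It also fails if it takes over 64 s, if anything falls off the work surface, if the arm or the gripper's body presses on something with over 40 N, if the wrist force passes 120 N, or if a joint passes its speed limit or range.

## Working session

There is one attempt and no reset: what is moved stays moved. The work goes in short steps, Python scripts to look and compute and a shell command to move; the robot and the scene stay as the last step left them, time stands still between calls to the robot, and variables do not carry over. Pictures are saved under pics/ and viewed, at most 10 in all, crops included, and the job is handed in when it is done.

```bash
ls; mkdir -p pics; cat > h.py <<'E'
import numpy as np, cv2
from station import arm
def cam(n):
    c=arm.get_calibration(n); return [np.array(c[k],float) if k!='k1' else float(c[k]) for k in('mtx','k1','R','t')]
def world(n,u,v,d):
    K,k1,R,t=cam(n)
    p=cv2.undistortPoints(np.stack([np.ravel(u),np.ravel(v)],1).astype(float).reshape(-1,1,2),K,np.array([k1,0,0,0.]))[:,0]
    d=np.ravel(d)[:,None]
    return (np.hstack([p*d,d])-t)@R
def cloud(n,D):
    v,u=np.mgrid[:384,:512]; return world(n,u,v,D).reshape(384,512,3)
def save(n,im,s=1): cv2.imwrite('pics/'+n,cv2.resize(im[...,::-1],None,fx=s,fy=s))
E
python3 - <<'E'
from h import *
a,d=arm.grab_frame("scene"); b,e=arm.grab_frame("top")
np.savez('f0.npz',a=a,d=d,b=b,e=e)
save('s0.png',np.hstack([a,b]),.78)
print(arm.get_state(),arm.hold_point_z)
for c in("scene","top"):
  for n in("red_caddy_center","cupboard","tambour","knob"):
    print(c,n,[(r['extent'],round(r['score'],2)) for r in arm.recognise(n,c)])
E
```

```text
pics
{'t': 0.1, 'q': array([ 1.38909362e+00,  3.59326478e-01,  1.11782145e-02, -2.97456132e-04,
       -1.22408755e+00, -2.88089502e-01]), 'qd': array([-3.16831494e-04, -2.17075510e-03,  2.52578088e-03,  9.36292949e-05,
        7.96341727e-04,  2.97306064e-04]), 'joint_efforts': array([-1.69140367e-03, -5.84164810e+01,  2.93749845e+01,  7.01539323e+00,
        1.01023683e-02, -5.35058905e-05]), 'eef_pos': array([0.30541308, 0.60148454, 0.22572318]), 'ee_rot': array([ 3.14013304e+00, -1.40904090e-04, -4.69893383e-01]), 'force': array([-1.16887268,  0.18767084, -0.20245684]), 'moment': array([-0.00913278,  0.01923495, -0.04411632]), 'gripper_force': 0.0, 'width': 0.08767356046169576} 0.0188
scene red_caddy_center [([168.2, 180.0, 33.3, 32.2], 0.97), ([212.7, 205.3, 25.6, 36.2], 0.92), ([150.1, 135.7, 28.5, 34.4], 0.69)]
scene cupboard [([305.0, 92.4, 206.7, 228.9], 0.59)]
scene tambour [([364.3, 153.4, 147.7, 66.3], 0.79)]
scene knob [([359.9, 157.1, 151.6, 64.4], 0.77)]
top red_caddy_center [([314.9, 243.3, 31.4, 29.7], 0.95), ([287.6, 158.4, 23.1, 28.5], 0.94), ([315.7, 196.1, 28.5, 25.7], 0.69)]
top cupboard [([26.8, 41.7, 200.2, 186.5], 0.55)]
top tambour [([42.0, 80.6, 151.8, 49.6], 0.83)]
top knob [([46.4, 82.7, 146.8, 45.1], 0.93)]
```

View pics/s0.png

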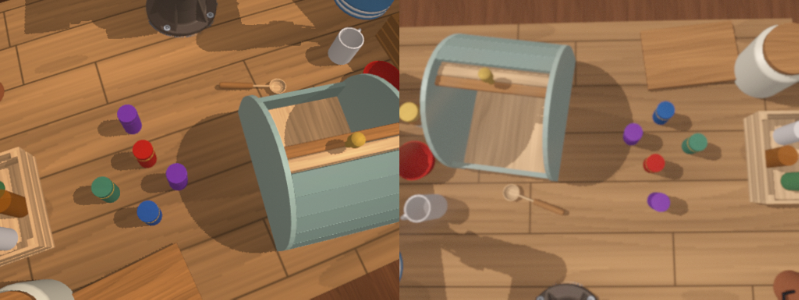

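```bash
python3 - <<'E'
from h import *
f=np.load('f0.npz')
P={}
for n,im,d in(("scene",f['a'],f['d']),("top",f['b'],f['e'])):
    C=cloud(n,d); ok=d>0
    hsv=cv2.cvtColor(im,cv2.COLOR_RGB2HSV).astype(int); H,S,V=hsv[...,0],hsv[...,1],hsv[...,2]
    red=((H<6)|(H>174))&(S>150)&ok&(C[...,2]>.02)
    k,l,st,ce=cv2.connectedComponentsWithStats(red.astype(np.uint8))
    for i in range(1,k):
        if st[i,4]>60:
            q=C[l==i]; top=q[q[:,2]>np.percentile(q[:,2],95)-.006]
            print(n,'red px',ce[i].round(),st[i,4],'zmax',q[:,2].max().round(3),'top mid',((top.max(0)+top.min(0))/2).round(4),'n',len(top),'ext',np.ptp(top,0).round(3))
    sage=(H>55)&(H<95)&(S>25)&(S<110)&ok&(C[...,2]>.04)&(C[...,2]<.27)
    k,l,st,ce=cv2.connectedComponentsWithStats(sage.astype(np.uint8)); i=1+np.argmax(st[1:,4]); m=l==i
    q=C[m]; P[n]=q; print(n,'sage',m.sum(),q.min(0).round(3),q.max(0).round(3))
    r=cv2.minAreaRect((q[:,:2]*1000).astype(np.float32)); print(r)
    # others > 20mm high: blobs
    np.save('C_'+n+'.npy',C)
    x0,y0=(120,100) if n=="scene" else (270,110)
    P[n+'c']=cv2.resize(im[y0:y0+150,x0:x0+150],None,fx=2.6,fy=2.6)
    oth=(S>110)&ok&(C[...,2]>.07)&(C[...,2]<.11)
    k,l,st,ce=cv2.connectedComponentsWithStats(oth.astype(np.uint8))
    for i in range(1,k):
        if st[i,4]>80:
            q=np.median(C[l==i],0)
            print('  blob',ce[i].round(),st[i,4],q.round(3),np.median(hsv[l==i],0))
save('crop.png',np.hstack([P['scenec'],P['topc']]))
E
```

```text
scene red px [493.  91.] 827 zmax 0.059 top mid [0.4833 0.462  0.0545] n 185 ext [0.111 0.105 0.01 ]
scene red px [183. 192.] 516 zmax 0.095 top mid [ 0.4681 -0.2627  0.0913] n 491 ext [0.05  0.049 0.007]
scene red px [191. 207.] 137 zmax 0.064 top mid [ 0.4848 -0.2595  0.0591] n 28 ext [0.017 0.043 0.011]
scene sage 12110 [ 0.677 -0.014  0.079] [0.854 0.262 0.245]
((764.3011474609375, 128.86685180664062), (288.8150329589844, 140.6500244140625), 82.06769561767578)
  blob [506.  29.] 315 [0.343 0.561 0.089] [ 14. 173.  87.]
  blob [163. 147.] 550 [ 0.364 -0.272  0.09 ] [141. 162. 153.]
  blob [183. 192.] 598 [ 0.471 -0.261  0.091] [  2. 218. 186.]
  blob [ 31. 261.] 1784 [ 0.509 -0.564  0.09 ] [ 15.  123.  201.5]
  blob [226. 223.] 596 [ 0.559 -0.203  0.091] [141. 164. 154.]
  blob [ 16. 262.] 340 [ 0.496 -0.597  0.09 ] [ 14. 207. 119.]
  blob [189. 271.] 587 [ 0.621 -0.297  0.091] [109. 169. 145.]
top red px [ 16. 205.] 998 zmax 0.058 top mid [0.4864 0.4469 0.0533] n 234 ext [0.115 0.106 0.009]
top red px [327. 209.] 455 zmax 0.094 top mid [ 0.4678 -0.2635  0.0902] n 414 ext [0.048 0.048 0.008]
top sage 400 [ 0.499 -0.409  0.081] [ 0.546 -0.36   0.094]
((523.2911987304688, -384.7019348144531), (47.52690505981445, 47.598350524902344), 41.279945373535156)
  blob [ 14. 144.] 607 [0.621 0.441 0.099] [ 21. 137. 219.]
  blob [341. 141.] 366 [ 0.617 -0.297  0.09 ] [107. 163. 155.]
  blob [299. 170.] 429 [ 0.553 -0.203  0.089] [141. 144. 163.]
  blob [491. 200.] 607 [ 0.479 -0.607  0.108] [ 14. 184. 157.]
  blob [328. 209.] 468 [ 0.466 -0.263  0.09 ] [  2. 194. 188.]
  blob [334. 259.] 459 [ 0.358 -0.272  0.089] [141. 141. 166.]
  blob [506. 372.] 262 [ 0.125 -0.617  0.087] [ 10. 153. 146.]
```

View pics/crop.png

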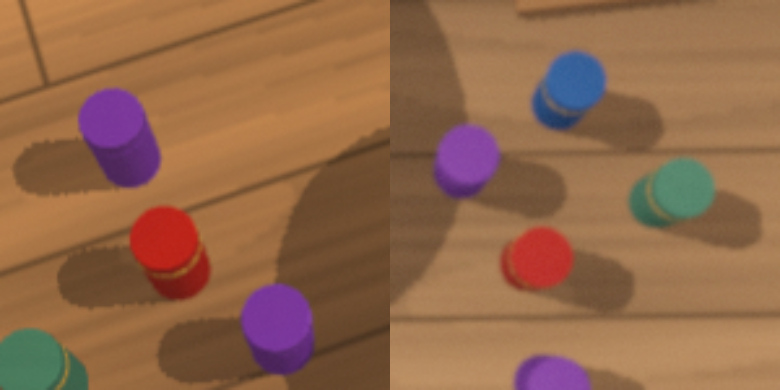

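```bash
python3 - <<'E'
from h import *
from scipy.optimize import least_squares
f=np.load('f0.npz')
Q=[];kn=[]
for n,im,d in(("scene",f['a'],f['d']),("top",f['b'],f['e'])):
    C=np.load('C_'+n+'.npy'); hsv=cv2.cvtColor(im,cv2.COLOR_RGB2HSV).astype(int); H,S,V=[hsv[...,i] for i in range(3)]
    reg=(d>0)&(C[...,0]>.4)&(C[...,0]<1)&(C[...,1]>-.1)&(C[...,1]<.37)
    m=reg&(C[...,2]>.03)&(C[...,2]<.30)&(H>45)&(H<110)&(S>15)
    m=cv2.erode(m.astype(np.uint8),np.ones((3,3)))>0
    q=C[m];Q.append(q); print(n,len(q),q.min(0).round(3),q.max(0).round(3),cv2.minAreaRect((q[:,:2]*1000).astype(np.float32)))
    g=reg&(C[...,2]>.235)&(C[...,2]<.30)&(H>15)&(H<32)&(S>110)
    q=C[g]; print(' knob',len(q),(np.argwhere(g).mean(0)[::-1].round() if len(q) else 0)); 
    if len(q): print(np.median(q,0).round(4),q.min(0).round(4),q.max(0).round(4))
def res(p,q):
    c,s=np.cos(p[2]),np.sin(p[2]); dx,dy=q[:,0]-p[0],q[:,1]-p[1]
    X=c*dx+s*dy;Y=-s*dx+c*dy;Z=q[:,2]-.05
    r=np.hypot(X,Z)
    # distance to nearest candidate surface: drum r=.2, side planes |Y|=.155,.143, apron
    c1=np.where(X>-.06,np.abs(r-.2),9); c1=np.where(np.abs(Y)>.138,np.abs(r-.2),c1)
    return np.minimum.reduce([c1,np.abs(np.abs(Y)-.155),np.abs(np.abs(Y)-.143),np.abs(X+.195)+ (Z>.03)*9,np.abs(X+.181)+(Z>.03)*9])
for sub in (Q[0],Q[1],np.vstack(Q)):
  best=None
  for yaw in np.arange(-.5,.51,.05):
    for x in(.66,.7,.74):
     for y in (.1,.13,.16):
      r=least_squares(res,[x,y,yaw],args=(sub[::7],),loss='soft_l1',f_scale=.004)
      if best is None or r.cost<best.cost: best=r
  print(best.x.round(4),best.cost, np.median(res(best.x,sub)),np.percentile(res(best.x,sub),90))
E
```

```text
scene 22756 [ 0.435 -0.027  0.033] [0.852 0.325 0.253] ((641.2027587890625, 152.0252227783203), (309.68072509765625, 388.6665954589844), 82.189697265625)
 knob 378 [456. 180.]
[0.6628 0.1449 0.2729] [0.6473 0.135  0.2351] [0.6766 0.1659 0.2783]
top 4654 [ 0.428 -0.021  0.036] [0.81  0.321 0.246] ((621.5675048828125, 151.00985717773438), (303.1828308105469, 347.82135009765625), 81.90646362304688)
 knob 300 [111.  96.]
[0.6577 0.1458 0.2719] [0.6468 0.1346 0.2352] [0.6777 0.1628 0.2774]
[ 0.6397  0.1541 -0.1364] 0.0038047872207099807 0.0005713594220716073 0.0015877369975802885
[ 0.6385  0.1528 -0.1327] 0.00027557235878744975 0.0006083125949912366 0.0015370382620422556
[ 0.6395  0.154  -0.1358] 0.004314990777903555 0.0005999046166575844 0.0016735346312991618
```

```bash
cat >> h.py <<'E'
def go(*targets):
    """targets: (x,y,z of grasp point, yaw) -> rows from present pose"""
    s=arm.get_state(); p=s['eef_pos']; yaw=s['ee_rot'][2]
    print('now grasp',(p+[0,0,arm.hold_point_z]).round(4),'yaw',round(yaw,4),'rp',s['ee_rot'][:2].round(3),'F',s['force'].round(1),'w',round(s['width'],4),'gf',round(s['gripper_force'],1),'t',round(s['t'],2))
    for T in targets:
        d=np.array(T[:3])-[0,0,arm.hold_point_z]-p; c,sn=np.cos(yaw),np.sin(yaw)
        print([round(v,2) for v in ((c*d[0]+sn*d[1])/.025,(sn*d[0]-c*d[1])/.025,-d[2]/.025,-np.degrees(T[3]-yaw)/5)])
CX,CY,CYAW=.6395,.154,-.136
def cup(X,Y,z): 
    c,s=np.cos(CYAW),np.sin(CYAW); return (CX+c*X-s*Y,CY+s*X+c*Y,z,CYAW)
E
python3 - <<'E'
from h import *
go((.468,-.263,.20,CYAW))
E
```

```text
now grasp [0.3056 0.6018 0.2453] yaw -0.4698 rp [3.142 0.   ] F [-0.7  0.3 -0.9] w 0.0872 gf 0.0 t 0.5
[np.float64(21.45), np.float64(27.9), np.float64(1.81), np.float64(-3.83)]
```

```bash
python3 -m crank '[[[1.0,1.3,0,0],[2.7,3.5,0,-0.5],[4.5,5.9,0,-1],[6.3,8.2,0,-1.5],[8,10.4,0,-2],[9.7,12.6,0,-2.5],[11.4,14.8,0.3,-3],[13.1,17,0.6,-3.4],[14.8,19.2,0.9,-3.83],[16.4,21.3,1.2,-3.83],[17.6,22.9,1.5,-3.83],[18.2,23.7,1.8,-3.83]]]' 0 && python3 - <<'E'
from h import *
go((.468,-.263,.20,CYAW),(.468,-.263,.062,CYAW))
E
```

```text
t: 2.0
eef_pos: [0.4398, -0.1137, 0.1859]
ee_rot: [-3.141, -0.002, -0.135]
force: [1.1, 0.6, 0.0]
width: 0.0878
gripper_force: 0.0
now grasp [ 0.4398 -0.1137  0.2047] yaw -0.1352 rp [-3.141e+00 -2.000e-03] F [1.1 0.6 0. ] w 0.0878 gf 0.0 t 2.0
[np.float64(1.92), np.float64(5.76), np.float64(0.19), np.float64(0.01)]
[np.float64(1.92), np.float64(5.76), np.float64(5.71), np.float64(0.01)]
```

```bash
python3 -m crank '[[[0.6,1.8,0,0],[1.2,3.6,0,0],[1.7,5.2,0.1,0],[1.9,5.7,0.1,0],[1.9,5.7,0.1,0],[1.9,5.7,0.1,0]]]' 0 && python3 - <<'E'
from h import *
go((.468,-.263,.062,CYAW))
a,d=arm.grab_frame("scene"); save('s1.png',a[110:290,100:300],3)
E
```

```text
t: 2.75
eef_pos: [0.467, -0.2586, 0.183]
ee_rot: [-3.141, -0.0, -0.135]
force: [-0.9, 0.4, 0.2]
width: 0.0877
gripper_force: 0.0
now grasp [ 0.467  -0.2586  0.2018] yaw -0.1351 rp [-3.141 -0.   ] F [-0.9  0.4  0.2] w 0.0877 gf 0.0 t 2.75
[np.float64(0.06), np.float64(0.17), np.float64(5.59), np.float64(0.01)]
```

View pics/s1.png

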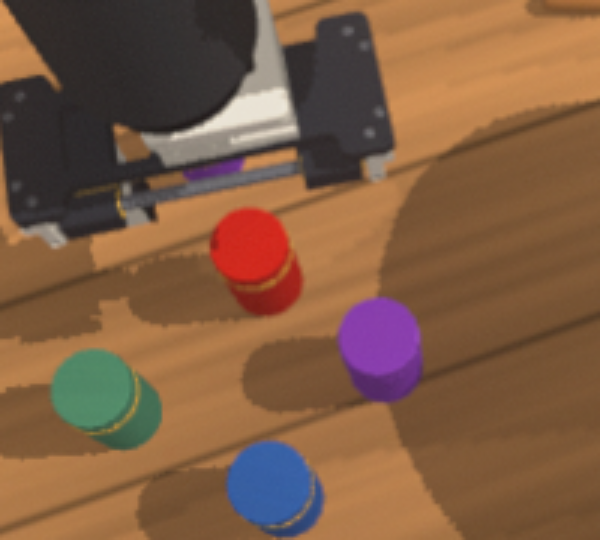

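The close crop shows the gripper over the group. The red caddy with the brass band is at crop (255,260); green (105,400), blue (275,490) and purple (380,350) are the look-alikes and are clear of the finger line. Descending.

```bash
python3 -m crank '[[[0.06,0.17,1.5,0],[0.06,0.17,3,0],[0.06,0.17,4.4,0],[0.06,0.17,5.2,0],[0.06,0.17,5.55,0],[0.06,0.17,5.55,0],[0.06,0.17,5.55,0]]]' 0 && python3 -m crank '[[[0,0,0,0],[0,0,0,0],[0,0,0,0],[0,0,0,0],[0,0,0,0],[0,0,0,0],[0,0,0,0],[0,0,0,0]]]' 1 25 && python3 - <<'E'
from h import *
go((.468,-.263,.062,CYAW))
E
```

```text
t: 3.68
eef_pos: [0.4689, -0.2637, 0.0451]
ee_rot: [3.141, -0.002, -0.135]
force: [-0.9, -0.5, 0.6]
width: 0.0877
gripper_force: 0.0
t: 4.68
eef_pos: [0.4681, -0.2638, 0.0441]
ee_rot: [3.142, 0.0, -0.136]
force: [-0.3, -0.3, 1.4]
width: 0.0518
gripper_force: 25.0
now grasp [ 0.4681 -0.2638  0.0629] yaw -0.1355 rp [3.142 0.   ] F [-0.3 -0.3  1.4] w 0.0518 gf 25.0 t 4.67
[np.float64(-0.01), np.float64(-0.03), np.float64(0.03), np.float64(0.01)]
```

```bash
python3 -m crank '[[[0,0,-0.5,0],[0,0,-2,0],[0,0,-4,0],[0,0,-6,0],[0,0,-8,0],[0,0,-9.8,0],[0,0,-10.8,0],[0,0,-11.2,0],[0,0,-11.2,0],[0,0,-11.2,0]]]' && python3 - <<'E'
from h import *
go(cup(-.105,0,.345),cup(-.105,0,.0785))
E
```

```text
t: 5.92
eef_pos: [0.4674, -0.2635, 0.3226]
ee_rot: [-3.141, 0.002, -0.136]
force: [-0.4, 0.6, -2.5]
width: 0.0515
gripper_force: 25.0
now grasp [ 0.4674 -0.2635  0.3414] yaw -0.1357 rp [-3.141e+00  2.000e-03] F [-0.4  0.6 -2.5] w 0.0515 gf 25.0 t 5.92
[np.float64(0.36), np.float64(-17.48), np.float64(-0.14), np.float64(0.0)]
[np.float64(0.36), np.float64(-17.48), np.float64(10.52), np.float64(0.0)]
```

```bash
python3 -m crank '[[[0,-0.8,0,0],[0,-2.4,0,0],[0.1,-4.4,0,0],[0.1,-6.4,0,0],[0.2,-8.4,0,0],[0.2,-10.4,0,0],[0.3,-12.4,0,0],[0.3,-14.4,0,0],[0.36,-16,0,0],[0.36,-17,0,0],[0.36,-17.48,0,0],[0.36,-17.48,0,0]]]' && python3 -m crank '[[[0,0,0,0],[0,0,0,0],[0,0,0,0]]]' && python3 - <<'E'
from h import *
go(cup(-.105,0,.085),cup(-.105,0,.0785))
C=[arm.grab_frame(n) for n in("scene","top")]
save('s2.png',np.hstack([C[0][0][60:330,250:512],C[1][0][20:290,0:262]]),1.5)
E
```

```text
t: 7.42
eef_pos: [0.5359, 0.168, 0.3235]
ee_rot: [3.141, 0.001, -0.135]
force: [1.0, -0.8, -2.1]
width: 0.0517
gripper_force: 25.0
t: 7.8
eef_pos: [0.536, 0.1674, 0.3244]
ee_rot: [-3.141, -0.0, -0.136]
force: [-0.6, 0.1, -1.8]
width: 0.0513
gripper_force: 25.0
now grasp [0.536  0.1674 0.3432] yaw -0.1364 rp [-3.141 -0.   ] F [-0.6  0.1 -1.8] w 0.0513 gf 25.0 t 7.8
[np.float64(-0.03), np.float64(-0.03), np.float64(10.33), np.float64(-0.0)]
[np.float64(-0.03), np.float64(-0.03), np.float64(10.59), np.float64(-0.0)]
```

View pics/s2.png

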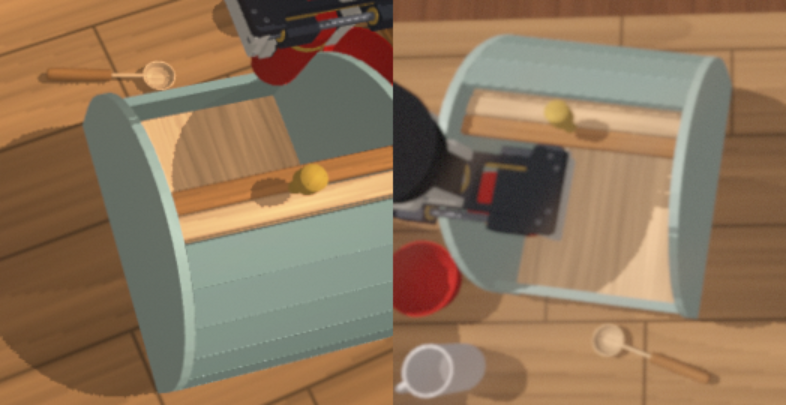

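```bash
python3 -m crank '[[[0,0,0.6,0],[0,0,1.8,0],[0,0,3.2,0],[0,0,4.6,0],[0,0,6,0],[0,0,7.4,0],[0,0,8.6,0],[0,0,9.5,0],[0,0,10.1,0],[0,0,10.33,0],[0,0,10.33,0],[0,0,10.33,0]]]' && python3 - <<'E'
from h import *
go(cup(-.105,0,.0785))
E
```

```text
t: 9.4
eef_pos: [0.5366, 0.1684, 0.0666]
ee_rot: [-3.141, -0.001, -0.135]
force: [0.0, -0.4, -2.6]
width: 0.0517
gripper_force: 25.0
now grasp [0.5366 0.1684 0.0854] yaw -0.1354 rp [-3.141e+00 -1.000e-03] F [ 0.  -0.4 -2.6] w 0.0517 gf 25.0 t 9.4
[np.float64(-0.04), np.float64(0.01), np.float64(0.28), np.float64(0.01)]
```

```bash
python3 -m crank '[[[0,0,0.1,0],[0,0,0.2,0],[0,0,0.26,0],[0,0,0.26,0],[0,0,0.26,0]]]'; python3 -m crank '[[[0,0,0.02,0],[0,0,0.04,0],[0,0,0.04,0]]]'
```

```text
t: 10.02
eef_pos: [0.536, 0.168, 0.0593]
ee_rot: [3.142, 0.0, -0.136]
force: [0.4, -0.3, -1.0]
width: 0.0515
gripper_force: 25.0
t: 10.4
eef_pos: [0.5362, 0.1681, 0.0591]
ee_rot: [-3.141, -0.001, -0.135]
force: [-2.5, 0.3, 5.8]
width: 0.0518
gripper_force: 25.0
```

```bash
python3 -m crank '[[[0,0,0,0],[0,0,0,0],[0,0,0,0],[0,0,0,0],[0,0,0,0],[0,0,0,0]]]' 0 && python3 -m crank '[[[0,0,-0.3,0],[0,0,-1,0],[0,0,-2.2,0],[0,0,-3.8,0],[0,0,-5.6,0],[0,0,-7.6,0],[0,0,-9.4,0],[0,0,-10.4,0],[0,0,-10.8,0],[0,0,-10.8,0],[0,0,-10.8,0]]]' && python3 - <<'E'
from h import *
go(cup(.022,0,.34),cup(.022,0,.265))
C=[arm.grab_frame(n) for n in("scene","top")]
save('s3.png',np.hstack([C[0][0][60:330,250:512],C[1][0][20:290,0:262]]),1.5)
for n,(im,d) in zip(("scene","top"),C):
    P=cloud(n,d); hsv=cv2.cvtColor(im,cv2.COLOR_RGB2HSV).astype(int);H,S=hsv[...,0],hsv[...,1]
    X=(P[...,0]-CX)*np.cos(CYAW)+(P[...,1]-CY)*np.sin(CYAW);Y=-(P[...,0]-CX)*np.sin(CYAW)+(P[...,1]-CY)*np.cos(CYAW);Z=P[...,2]
    inn=(d>0)&(abs(Y)<.14)&(X>-.18)
    r=inn&((H<6)|(H>174))&(S>150)&(X<.0)&(Z<.13)&(Z>.02)
    if r.sum()>20: print(n,'red',r.sum(),'X',np.percentile(X[r],[2,98]).round(3),'Y',np.percentile(Y[r],[2,98]).round(3),'Z',np.percentile(Z[r],[2,50,98]).round(3))
    k=inn&(Z>.255)&(Z<.29)&(abs(X)<.06)&(abs(Y)<.04)&(H>12)&(H<35)&(S>90)
    if k.sum()>20: print(n,'knob',k.sum(),'X',np.percentile(X[k],[1,99]).round(4),'Y',np.percentile(Y[k],[1,99]).round(4),'Z',np.percentile(Z[k],[5,98]).round(4))
E
```

```text
t: 11.15
eef_pos: [0.536, 0.168, 0.0583]
ee_rot: [3.142, 0.0, -0.136]
force: [-0.2, 0.4, 0.2]
width: 0.0876
gripper_force: 0.0
t: 12.52
eef_pos: [0.5355, 0.1678, 0.3268]
ee_rot: [3.14, 0.002, -0.136]
force: [0.1, -0.9, -0.2]
width: 0.0873
gripper_force: 0.0
now grasp [0.5355 0.1678 0.3456] yaw -0.1356 rp [3.14e+00 2.00e-03] F [ 0.1 -0.9 -0.2] w 0.0873 gf 0.0 t 12.53
[np.float64(5.08), np.float64(-0.02), np.float64(0.23), np.float64(0.0)]
[np.float64(5.08), np.float64(-0.02), np.float64(3.23), np.float64(0.0)]
scene red 794 X [-0.126 -0.079] Y [-0.026  0.021] Z [0.027 0.104 0.108]
scene knob 356 X [0.0105 0.0365] Y [-0.0154  0.0124] Z [0.2583 0.2775]
top red 530 X [-0.128 -0.085] Y [-0.026  0.019] Z [0.03  0.104 0.107]
top knob 275 X [0.0081 0.0372] Y [-0.0152  0.011 ] Z [0.2582 0.276 ]
```

View pics/s3.png

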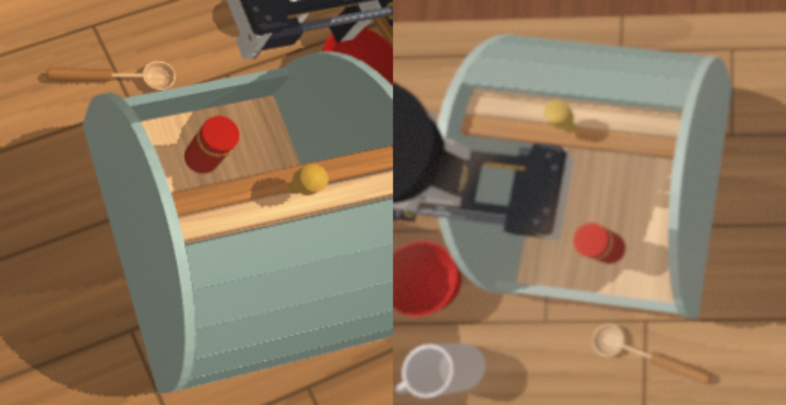

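The red caddy stands upright in the cupboard (crop (215,140) in scene, (592,242) in top; its lid is at z≈0.105). The knob is at (313,178)/(558,112). Going to the knob.

```bash
python3 -m crank '[[[1,0,0,0],[2.6,0,0,0],[4.2,0,0,0],[4.9,0,0,0],[5.1,0.03,0,0],[5.1,0.03,0,0],[5.1,0.03,1,0],[5.1,0.03,2.2,0],[5.1,0.03,2.9,0],[5.1,0.03,3.15,0],[5.1,0.03,3.15,0],[5.1,0.03,3.15,0]]]' 0 && python3 - <<'E'
from h import *
go(cup(.0225,-.0015,.265))
E
```

```text
t: 14.12
eef_pos: [0.6628, 0.1503, 0.2509]
ee_rot: [-3.141, -0.002, -0.135]
force: [0.2, 0.5, -0.7]
width: 0.0876
gripper_force: 0.0
now grasp [0.6628 0.1503 0.2697] yaw -0.1354 rp [-3.141e+00 -2.000e-03] F [ 0.2  0.5 -0.7] w 0.0876 gf 0.0 t 14.12
[np.float64(-0.04), np.float64(0.04), np.float64(0.19), np.float64(0.01)]
```

```bash
python3 -m crank '[[[-0.04,0.04,0.2,0],[-0.04,0.04,0.2,0]]]' 0 && python3 -m crank '[[[0,0,0,0],[0,0,0,0],[0,0,0,0],[0,0,0,0],[0,0,0,0],[0,0,0,0],[0,0,0,0],[0,0,0,0],[0,0,0,0]]]' 1 25 && python3 - <<'E'
from h import *
go()
th0=np.arccos(-.0225/.213)
for th in np.linspace(th0,.314,25):
    X=-.213*np.cos(th)-.0225; Z=.213*(np.sin(th)-np.sin(th0)); print(round(th,3),round(X/.025,2),round(-Z/.025,2))
E
```

```text
t: 14.38
eef_pos: [0.6608, 0.149, 0.2443]
ee_rot: [3.141, 0.0, -0.136]
force: [0.2, -0.0, 0.0]
width: 0.0876
gripper_force: 0.0
t: 15.5
eef_pos: [0.6614, 0.1507, 0.2445]
ee_rot: [-3.139, -0.001, -0.135]
force: [0.1, 4.8, -0.6]
width: 0.0291
gripper_force: 25.0
now grasp [0.6614 0.1507 0.2633] yaw -0.1349 rp [-3.139e+00 -1.000e-03] F [ 0.1  4.8 -0.6] w 0.0291 gf 25.0 t 15.5
1.677 -0.0 -0.0
1.62 -0.48 -0.04
1.563 -0.97 -0.05
1.506 -1.45 -0.03
1.45 -1.93 0.01
1.393 -2.41 0.09
1.336 -2.88 0.19
1.279 -3.35 0.31
1.222 -3.81 0.46
1.166 -4.26 0.64
1.109 -4.7 0.85
1.052 -5.12 1.07
0.995 -5.54 1.32
0.939 -5.94 1.6
0.882 -6.32 1.9
0.825 -6.68 2.21
0.768 -7.03 2.55
0.711 -7.35 2.91
0.655 -7.66 3.28
0.598 -7.94 3.68
0.541 -8.2 4.08
0.484 -8.44 4.51
0.428 -8.65 4.94
0.371 -8.84 5.39
0.314 -9.0 5.84
```

```bash
python3 -m crank '[[[-0.24,0,-0.02,0],[-0.48,0,-0.04,0],[-0.97,0,-0.05,0],[-1.45,0,-0.03,0],[-1.93,0,0.01,0],[-2.41,0,0.09,0],[-2.88,0,0.19,0],[-3.35,0,0.31,0],[-3.81,0,0.46,0],[-4.26,0,0.64,0],[-4.26,0,0.64,0],[-4.26,0,0.64,0]]]' && python3 - <<'E'
from h import *
for th in(1.166,): X=-.213*np.cos(th); go(cup(X,-.0015,.05+.213*np.sin(th)+.0015))
E
```

```text
t: 17.0
eef_pos: [0.5564, 0.1653, 0.2292]
ee_rot: [-3.138, -0.002, -0.135]
force: [0.2, 5.7, 0.6]
width: 0.0291
gripper_force: 25.0
now grasp [0.5564 0.1653 0.248 ] yaw -0.1349 rp [-3.138e+00 -2.000e-03] F [0.2 5.7 0.6] w 0.0291 gf 25.0 t 17.0
[np.float64(-0.0), np.float64(0.06), np.float64(0.03), np.float64(0.01)]
```

```bash
python3 -m crank '[[[-0.22,0.03,0.1,0],[-0.44,0.05,0.21,0],[-0.86,0.05,0.43,0],[-1.28,0.05,0.68,0],[-1.68,0.05,0.96,0],[-2.06,0.05,1.26,0],[-2.42,0.05,1.57,0],[-2.77,0.05,1.91,0],[-3.09,0.05,2.27,0],[-3.4,0.05,2.64,0],[-3.4,0.05,2.64,0],[-3.4,0.05,2.64,0]]]' && python3 - <<'E'
from h import *
for th in(.655,): X=-.213*np.cos(th); go(cup(X,-.0015,.05+.213*np.sin(th)+.0015))
E
```

```text
t: 18.5
eef_pos: [0.472, 0.177, 0.1635]
ee_rot: [-3.136, -0.002, -0.135]
force: [-4.1, 12.1, 1.0]
width: 0.0289
gripper_force: 25.0
now grasp [0.472  0.177  0.1823] yaw -0.1347 rp [-3.136e+00 -2.000e-03] F [-4.1 12.1  1. ] w 0.0289 gf 25.0 t 18.5
[np.float64(0.0), np.float64(0.06), np.float64(0.04), np.float64(0.02)]
```

```bash
python3 -m crank '[[[-0.14,-0.05,0.2,0],[-0.28,-0.1,0.4,0],[-0.54,-0.1,0.8,0],[-0.78,-0.1,1.23,0],[-0.99,-0.1,1.66,0],[-1.18,-0.1,2.11,0],[-1.34,-0.1,2.56,0],[-1.35,-0.1,2.62,0],[-1.35,-0.1,2.62,0],[-1.35,-0.1,2.62,0]]]' && python3 - <<'E'
from h import *
for th in(.314,): X=-.213*np.cos(th); go(cup(X,-.0015,.05+.213*np.sin(th)+.0015))
E
```

```text
t: 19.75
eef_pos: [0.4378, 0.1818, 0.0972]
ee_rot: [-3.14, 0.0, -0.135]
force: [-5.9, 5.2, 1.3]
width: 0.0294
gripper_force: 25.0
now grasp [0.4378 0.1818 0.116 ] yaw -0.1355 rp [-3.14  0.  ] F [-5.9  5.2  1.3] w 0.0294 gf 25.0 t 19.75
[np.float64(0.04), np.float64(0.07), np.float64(-0.05), np.float64(0.01)]
```

```bash
python3 -m crank '[[[0.05,0,0.1,0],[0.05,0,0.15,0],[0.05,0,0.15,0]]]'; python3 -m crank '[[[0,0,0.1,0],[0,0,0.15,0],[0,0,0.15,0]]]'
```

```text
t: 20.12
eef_pos: [0.439, 0.1817, 0.0958]
ee_rot: [-3.14, -0.001, -0.135]
force: [-18.6, 3.5, 30.0]
width: 0.0294
gripper_force: 25.0
t: 20.5
eef_pos: [0.4406, 0.1816, 0.0932]
ee_rot: [-3.139, -0.003, -0.134]
force: [-12.8, -1.5, 36.0]
width: 0.0293
gripper_force: 25.0
```

```bash
python3 -m crank '[[[0,0,-0.1,0],[0,0,-0.1,0],[0,0,-0.1,0],[0,0,-0.1,0],[0,0,-0.1,0],[0,0,-0.1,0]]]' 0 && python3 -m crank '[[[0,0,-0.5,0],[0,0,-1.5,0],[0,0,-3,0],[-0.3,0,-4.6,0],[-0.3,0,-6.2,0],[-0.3,0,-7.8,0],[-0.3,0,-9,0],[-0.3,0,-9.6,0],[-0.3,0,-9.6,0]]]' && python3 -m crank '[[[0,1.5,0,0],[0,3.5,0,0],[0,5.5,0,0],[0,7.5,0,0],[0,9,0,0],[0,9.6,0,0],[0,9.6,0,0],[0,9.6,0,0]]]' && python3 - <<'E'
from h import *
C=[arm.grab_frame(n) for n in("scene","top")]
save('s4.png',np.hstack([C[0][0],C[1][0]]),.78)
for n,(im,d) in zip(("scene","top"),C):
    P=cloud(n,d); hsv=cv2.cvtColor(im,cv2.COLOR_RGB2HSV).astype(int);H,S=hsv[...,0],hsv[...,1]
    X=(P[...,0]-CX)*np.cos(CYAW)+(P[...,1]-CY)*np.sin(CYAW);Y=-(P[...,0]-CX)*np.sin(CYAW)+(P[...,1]-CY)*np.cos(CYAW);Z=P[...,2]
    r=np.hypot(X,Z-.05)
    k=(d>0)&(abs(Y)<.03)&(r>.19)&(r<.23)&(X<-.1)&(Z>.08)&(Z<.2)
    print(n,'knob',k.sum(),'ang',np.arctan2(np.median(Z[k])-.05,-np.median(X[k])).round(3),'X',np.percentile(X[k],[2,98]).round(4),'Y',np.percentile(Y[k],[2,98]).round(4),'Z',np.percentile(Z[k],[2,98]).round(4))
    s=(d>0)&(abs(Y)<.13)&(abs(Y)>.05)&(abs(r-.18)<.006)&(X<-.1)
    print('slats lowest Z',np.percentile(Z[s],[0.5,2,5]).round(4))
E
```

```text
t: 21.25
eef_pos: [0.4394, 0.1807, 0.0919]
ee_rot: [3.141, 0.0, -0.136]
force: [-0.2, -0.2, -0.8]
width: 0.0832
gripper_force: 0.0
t: 22.38
eef_pos: [0.432, 0.1819, 0.3327]
ee_rot: [-3.14, -0.001, -0.136]
force: [0.8, -0.4, -0.1]
width: 0.0876
gripper_force: 0.0
t: 23.38
eef_pos: [0.3995, -0.0555, 0.3315]
ee_rot: [3.141, 0.001, -0.135]
force: [-0.3, 0.5, 0.4]
width: 0.0877
gripper_force: 0.0
scene knob 212 ang 0.367 X [-0.2117 -0.1797] Y [-0.0135  0.0122] Z [0.081  0.1332]
slats lowest Z [0.1316 0.1395 0.1459]
  return _methods._mean(a, axis=axis, dtype=dtype,
  ret = ret.dtype.type(ret / rcount)
Traceback (most recent call last):
IndexError: index -1 is out of bounds for axis 0 with size 0
```

View pics/s4.png

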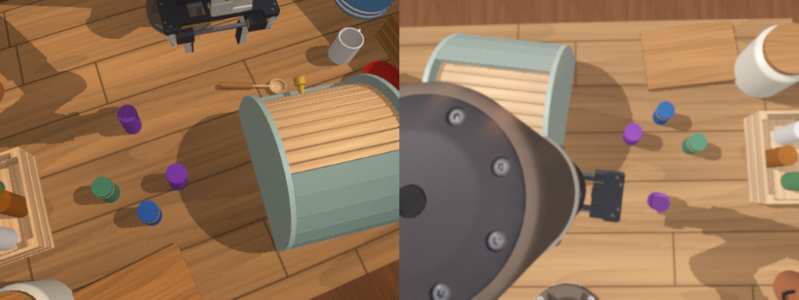

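The scene view shows the slats covering the opening, the knob low at the front (300,82), and the bystanders unmoved. The knob head's top edge is at z≈0.133, which is what a shut door should give. The arm blocks the top view, so I'll clear it for one precise check.

```bash
python3 -m crank '[[[0.3,2,0,0],[0.6,4,0,0],[0.9,6,0,0],[1.2,8,0,0],[1.5,10,0,0],[1.8,11.5,0,0],[2,12,0,0],[2,12,0,0],[2,12,0,0]]]' && python3 - <<'E'
from h import *
for n in("top","scene"):
    im,d=arm.grab_frame(n)
    P=cloud(n,d); hsv=cv2.cvtColor(im,cv2.COLOR_RGB2HSV).astype(int)
    X=(P[...,0]-CX)*np.cos(CYAW)+(P[...,1]-CY)*np.sin(CYAW);Y=-(P[...,0]-CX)*np.sin(CYAW)+(P[...,1]-CY)*np.cos(CYAW);Z=P[...,2]
    r=np.hypot(X,Z-.05)
    k=(d>0)&(abs(Y)<.03)&(r>.205)&(r<.24)&(X<-.1)&(Z>.085)&(Z<.2)
    if k.sum(): print(n,'knob',k.sum(),'X',np.percentile(X[k],[1,99]).round(4),'Z',np.percentile(Z[k],[50,98,100]).round(4))
    s=(d>0)&(abs(Y)<.12)&(abs(Y)>.04)&(X<-.1)&(X>-.2)&(r<.19)&(r>.15)
    if s.sum(): print(' slats min X',X[s].min().round(4),'Z',np.percentile(Z[s],[0,1,5]).round(4))
    if n=="top": save('s5.png',im[20:300,0:280],2)
E
```

```text
t: 24.6
eef_pos: [0.4088, -0.3591, 0.3321]
ee_rot: [-3.141, -0.0, -0.134]
force: [-0.3, -0.1, -0.5]
width: 0.0875
gripper_force: 0.0
top knob 168 X [-0.2164 -0.1911] Z [0.1265 0.1316 0.1337]
 slats min X -0.1884 Z [0.0111 0.0136 0.0763]
scene knob 140 X [-0.2124 -0.1899] Z [0.1283 0.1332 0.1344]
 slats min X -0.1879 Z [0.0765 0.0774 0.08  ]
```

View pics/s5.png

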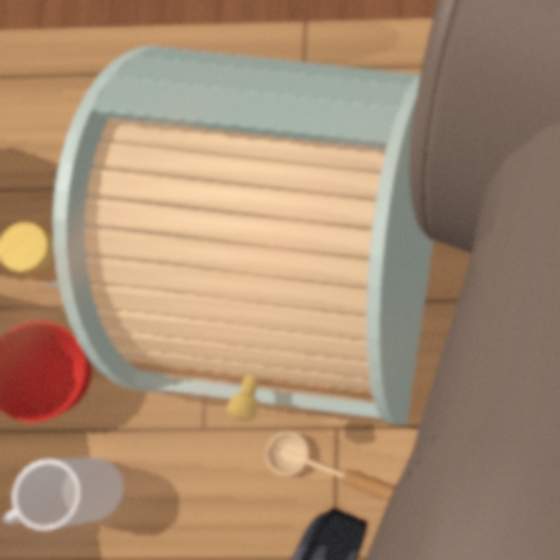

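The top view shows the dark leading slat down against the apron all the way across, from (130,370) to (370,395). The knob is at (242,400) and its head's top edge is at z≈0.133, so the door is shut. Handing in.

```bash
python3 -c "
from station import arm
print(arm.job_done())"
```

```text
the job is handed in; nothing more can be done
None
```

The red caddy stands upright on the cupboard floor, set down gently, and the tambour door is rolled fully shut; the job was handed in at about 25 s with the arm clear of everything.

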